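Swing out the folding hook and hang the desk sign on it

ROBOT

A 6-joint arm with a two-finger parallel gripper is mounted at the origin on a cart in front of the work surface, level with it; the furniture and walls round the work are solid. World frame = base frame: x ahead of the robot, y to its left, z up, the work surface at z = 0. Lengths are in m, angles in degrees, forces in N, time in s.
With the tool pointing down it reaches from about 0.4 to 0.825 m from the base axis. Payload 7 kg.
Tool frame: the origin (TCP) lies on the centre line of the jaws, within the pads' length; the fingertips stand 19 mm ahead of it and the grasp point (between the pads) is the TCP (r.tip_extent is the distance from the TCP to the fingertips, in m); z points along the fingers, y is the line along which they close (so a half turn about z gives the same grasp; the last joint's range is limited). The gripper opens to 88 mm and grips with 3 to 60 N. Pads are 19 mm wide; open, the fingers measure 130 mm over their backs; the gripper's body (78 mm by 193 mm) begins 47 mm behind the grasp point.
Start: joints at [-47.034, 20.546, 0.682, 0, -70.136, -16.507], TCP at [0.301, -0.604, 0.246] pointing down, gripper open.
Joint ranges: [-176.03, 176.03], [-82.01, 121.73], [-58.28, 71.71], [-173.87, 95.51], [-174.79, -0.11], [-173.66, 173.66]. Speed limits (degrees/s): [136.94, 136.94, 172.46, 180, 180, 180].

INTERFACE

Orientations are given as [roll, pitch, yaw] about the fixed x, y, z axes, in that order (R = Rz(yaw) Ry(pitch) Rx(roll)).
In Python, from plant import r gives the robot as it stands. The module is installed in compiled form; this text tells all that it offers.
- The arm moves only by the tool jog_arm, never from a script. Its argument "deltas" is a list that holds one entry, the list of rows, each a list of 5 numbers: the opening, from -1 (shut) to 1 (fully open), then the shift along the world's x, y, z in cm, then the turn about the world's z in rad. In form: [[[claw, dx, dy, dz, turn], ...]]. A call has 1 to 8 rows; each row shifts and turns the commanded pose from where the row before left it; what a row does not reach is not made up. A row lasts 1/8 s, in which the tool goes at most 62.5 mm and 10.7 degrees, less where a joint would pass 70% of its speed; a pose out of reach is approached as far as the arm can. A call with a gripper value outside its range is refused whole. The fingers move at their own pace and stop on an object; "force" is the grip in N (left out, the last holds). Time passes only in rows, so rows that do not move let the fingers close. It gives the time, the measured TCP pose, the force, the opening and the grip force at its end, in the units of the state.
- r.get_state(): the state, without advancing time (a new reading comes with each control period).
- r.capture(name): name is "scene" or "side" or "wrist"; returns the picture (384x512x3 uint8, blue, green, red); there is no depth.
- r.camera_info(name): a dict with "fx", "fy", "cx", "cy" (pixels), "k1" (the pictures are not rectified: a ray, as slopes to the right and down, at radius r is drawn at 1 + k1 r^2 times it, then the intrinsics apply), "view" (4x4, takes a point from world to camera coordinates). Camera axes: x right, y up, looking along -z (the intrinsics and any distortion apply to the point x, -y, -z); pixel columns grow to the right and rows downward; lengths in m; the calibration is good to about 2 mm. A picture is of the moment at which its call begins: read the wrist's pose just before it. camera_info takes no time and is no camera call; for the wrist camera it gives the pose at the moment of the call.
- r.close_job(): hands the job in; it is judged then, once.
The state is a dict: "time_s": time; "joints": joint angles; "qd": joint speeds; "joint_torque": joint torques, N m; "tcp_pos": TCP position; "eef_rot": TCP orientation; "contact_force": force on the tool from outside, world axes, zero at the start; "moment": the same for the moment, N m; "gripper_width": finger opening in m; "gripper_force": force on a finger pad.
Only numpy, scipy, OpenCV 4.12 (cv2) and the standard library are available. Lean on these libraries where they do the work, as an engineer would, in place of code of your own. Each camera call takes 0.05 s, during which the arm holds its last target. There are 200 camera calls.

TASK

Swing the folded brass hook arm on the little stand outward until it bears firmly on its stop. Then hang the red desk sign on the arm by its hole, pushing it gently but firmly right back against the brass collar before lowering it onto the arm and letting go. Do not strain the hook, fold it in again, or disturb the glue stick, the mint tin and the pink notes.

Things in the scene. Friction and masses are not known exactly. Their poses are not given: they have to be found in the camera images.
- stand: Heavy fixed stand: dark base 110 x 100 x 12 mm, upright white panel 12 mm thick (x), 60 mm wide (y), its top 150 mm above the worktop. Origin: centre of the underside, below the panel. -x is the side with the hook, towards the robot; y along the panel; z up.
- hook_arm: Brass hook arm: level round bar, 10 mm thick, on a vertical hinge. Origin: on the hinge axis, at the bar's axis, 150 mm above the worktop, 22 mm in front (-x) of the panel's mid plane and 12 mm to -y of its middle. Own x runs along the bar to its free end; z up. The dark hinge block is 20 mm thick; the pin in it tops out 11 mm above the bar's axis.
- hook_tip (a point): Free end of the bar, on its axis, 95 mm from the hinge. The last 10 mm turn up into a lip whose top is 13 mm above the bar's axis. At the start the arm lies about flat along the panel, the free end some 50 mm beyond the panel's +y edge. It swings out anticlockwise seen from above: the free end goes from +y of the stand to -x.
- hook_push (a point): Point on the bar's axis 80 mm from the hinge, a good place to push. The hinge is stiff: about 4 N here, and it stays where it is left. It ends at a hard stop roughly square to the panel, up to 0.13 rad either way: it must be felt. Bearing firmly on the stop means 7 N or more; over 25 N strains the hook.
- hook_collar (a point): Centre of the outer face of the collar on the bar, 26 mm in diameter, 22 mm from the hinge axis. The sign is pressed on this face with some 4 N or more; over 25 N strains the hook.
- sign: Red desk sign standing upright, 0.09 to 0.16 kg: plate 8 mm thick (x), 56 mm wide (y), 130 mm tall, on a black foot 30 x 56 x 10 mm; a white field on both faces, same from front and back. Origin: centre of the foot's underside; z up. The 34 mm of plate above its hole are solid, to be gripped across the thickness.
- sign_hole (a point): Centre of the sign's hanging hole, 83 mm above the sign's origin: 18 mm wide (y), 26 mm tall (from 70 to 96 mm above the origin), right through the plate along the sign's x.
- glue_stick: Bystander: upright glue stick with a red cap, 26 mm in diameter, 97 mm tall; origin at the centre of its underside.
- mint_tin: Bystander: flat green and white tin 47 x 64 x 18 mm; origin at the centre of its underside.
- sticky_pink: Bystander: pad of pink notes 69 x 69 x 13 mm; origin at the centre of its underside.
Mind the look-alikes: they are no part of the job. Several things have the shape of the sign; the one meant has the colours described above.

How it is judged:
By the outcome, as a careful person would: the job done as asked, in the order asked, and still so for the second after the job is handed in, with the robot touching nothing.
It also fails if it takes over 72 s, if anything falls off the work surface, if the arm or the gripper's body presses on something with over 40 N, if the wrist force passes 120 N, or if a joint passes its speed limit or range.

## Working session

There is one attempt and no reset: what is moved stays moved. The work goes in short steps, Python scripts to look and compute and a tool call to move; the robot and the scene stay as the last step left them, time stands still between calls to the robot, and variables do not carry over. Pictures are saved under pics/ and viewed, at most 10 in all, crops included, and the job is handed in when it is done.

Besides the shell and the picture viewer there is one more tool, called after "Emit:" as a command line: name --argument value ..., lists and objects as JSON in quotes. jog_arm: Moves the arm, as the interface text tells. Its arguments: {"type":"object","properties":{"deltas":{"type":"array"},"force":{"type":"number"}},"required":["deltas"]}

```bash
mkdir -p pics; cat > h.py <<'E'
import numpy as np,cv2
from plant import r
def ray(name,u,v,info=None):
    i=info or r.camera_info(name)
    x=(u-i["cx"])/i["fx"];y=(v-i["cy"])/i["fy"]
    p=cv2.undistortPoints(np.array([[[u,v]]],float),np.array([[i["fx"],0,i["cx"]],[0,i["fy"],i["cy"]],[0,0,1.]]),np.array([i["k1"],0,0,0,0.]))[0,0]
    V=np.array(i["view"]);R=V[:3,:3];o=-R.T@V[:3,3]
    d=R.T@np.array([p[0],-p[1],-1]);return o,d/np.linalg.norm(d)
def plane(name,u,v,z,info=None):
    o,d=ray(name,u,v,info);return o+d*(z-o[2])/d[2]
def two(a,b):
    (o1,d1),(o2,d2)=a,b
    s=np.linalg.lstsq(np.c_[d1,-d2],o2-o1,rcond=None)[0]
    p,q=o1+s[0]*d1,o2+s[1]*d2;return (p+q)/2,np.linalg.norm(p-q)
def proj(name,P,info=None):
    i=info or r.camera_info(name);V=np.array(i["view"]);c=V[:3,:3]@np.array(P)+V[:3,3]
    x,y=c[0]/-c[2],-c[1]/-c[2];k=1+i["k1"]*(x*x+y*y)
    return np.array([i["fx"]*x*k+i["cx"],i["fy"]*y*k+i["cy"]])
E
python3 - <<'E'
from h import *
a=r.capture("scene");b=r.capture("side")
np.save("a0.npy",a);np.save("b0.npy",b)
cv2.imwrite("pics/s0.png",cv2.resize(a,(800,600)));cv2.imwrite("pics/d0.png",cv2.resize(b,(800,600)))
for n in("scene","side"):
    o,d=ray(n,256,192);print(n,o.round(3),d.round(3),r.camera_info(n)["fx"])
print(r.get_state()["contact_force"],r.tip_extent)
E
```

```text
scene [0.181 0.583 1.015] [ 0.325 -0.357 -0.876] 467.5573000044721
side [ 0.096 -0.432  0.683] [ 0.452  0.681 -0.576] 409.69320165778623
[ 0.50608148 -0.01943898 -0.45637004] 0.019
```

View pics/s0.png

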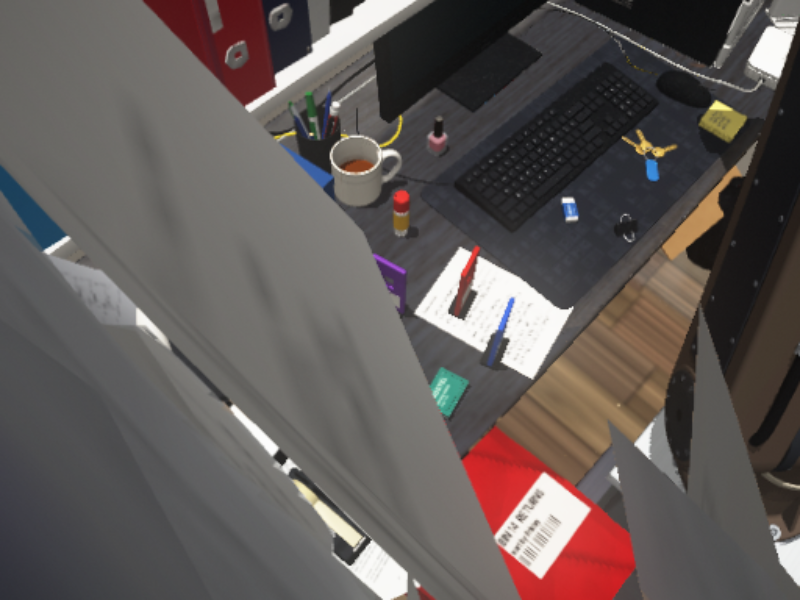

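View pics/d0.png

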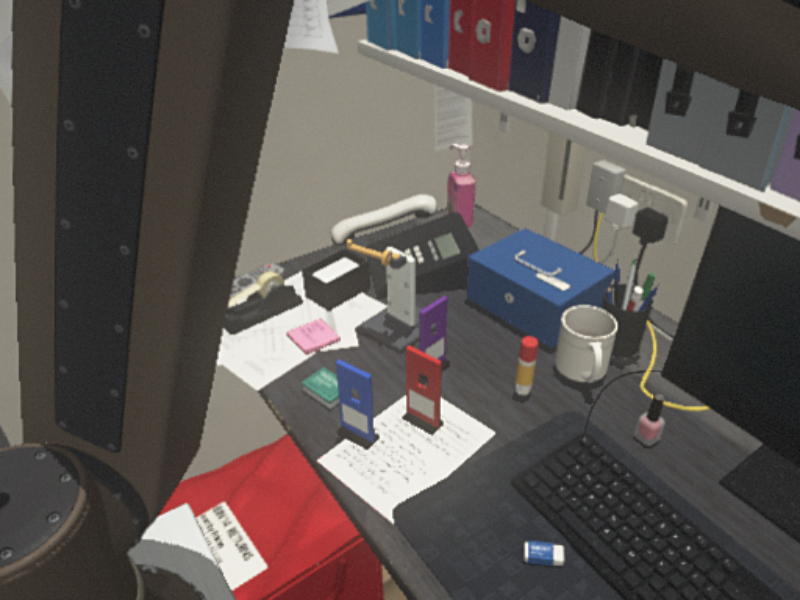

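The side view (800x600) shows three sign shapes: red (423,388), blue (356,402) and purple (432,330). There is also a red binder, which is not one. Red with a white field matches the description. The stand is at (400,290), with its hook pointing left to a tip at (350,245). The scene view is half blocked by a grey thing, but the red sign is at (465,285).

```bash
python3 - <<'E'
from h import *
b=np.load("b0.npy");a=np.load("a0.npy")
k=.64
for n,u,v,z in [("foot",422,420,0),("bluefoot",357,437,0),("purplefoot",437,360,0),("standbase",388,328,.012),("tip",350,245,.155),("hinge",396,257,.15),("paneltopL",388,252,.15),("paneltopR",414,252,.15),("glue",523,395,0),("tin",322,387,.018),("pink",313,335,.013),("box",540,330,0),("phone",400,280,0),("dispenser",335,290,0.05)]:
    print(n,plane("side",u*k,v*k,z).round(3))
for nm,im in(("scene",a),("side",b)):
    h=cv2.cvtColor(im,cv2.COLOR_BGR2HSV);m=(((h[...,0]<6)|(h[...,0]>174))&(h[...,1]>150)&(h[...,2]>60)).astype(np.uint8)
    n,l,s,c=cv2.connectedComponentsWithStats(m)
    print(nm,[(s[i].tolist(),c[i].round(1).tolist()) for i in range(1,n) if s[i,4]>40])
crop=b[210:290,200:300];cv2.imwrite("pics/c0.png",cv2.resize(np.hstack([crop,b[145:225,215:315]]),None,fx=4,fy=4,interpolation=cv2.INTER_CUBIC))
E
```

```text
foot [0.487 0.103 0.   ]
bluefoot [0.392 0.129 0.   ]
purplefoot [0.586 0.199 0.   ]
standbase [0.559 0.303 0.012]
tip [0.53  0.367 0.155]
hinge [0.575 0.3   0.15 ]
paneltopL [0.574 0.32  0.15 ]
paneltopR [0.608 0.296 0.15 ]
glue [0.645 0.057 0.   ]
tin [0.392 0.231 0.018]
pink [0.443 0.358 0.013]
box [0.781 0.16  0.   ]
phone [0.669 0.43  0.   ]
dispenser [0.516 0.406 0.05 ]
scene [([92, 0, 82, 67, 2690], [142.7, 25.2]), ([252, 122, 10, 14, 124], [256.5, 128.5]), ([295, 157, 12, 21, 70], [300.9, 166.9]), ([296, 273, 111, 111, 4863], [351.0, 336.3])]
side [([288, 0, 34, 34, 512], [305.6, 11.9]), ([320, 0, 9, 47, 226], [324.6, 20.2]), ([334, 215, 10, 8, 66], [338.6, 218.7]), ([260, 221, 22, 13, 72], [270.3, 226.8]), ([102, 279, 143, 105, 7423], [184.1, 337.0])]
```

View pics/c0.png

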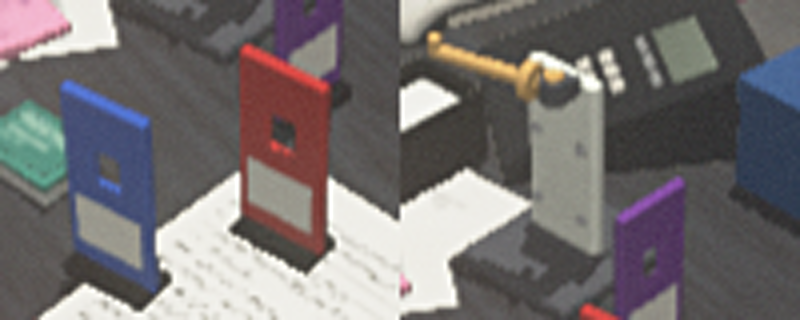

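The crop confirms the choice: the red plate with white field, its hole at (283,130) and black foot. The brass arm is folded along the panel on the right. Next I'll bring the wrist camera over the work.

Emit:
jog_arm --deltas '[[[-1, 0, 0, 3, 0], [-1, 1, 5.5, 2, 0], [-1, 1, 5.5, 1, 0], [-1, 1, 5.5, 1, 0], [-1, 1, 6, 1, 0], [-1, 1, 6, 1, 0], [-1, 1, 6, 1, 0], [-1, 1, 6, 1, 0]]]'

```text
time_s: 1.1
tcp_pos: [0.3704, -0.1975, 0.3558]
eef_rot: [180.0, 0.0, -153.6]
contact_force: [2.3, 0.6, 1.2]
gripper_width: 0.0135
gripper_force: 0.0
```

Emit:
jog_arm --deltas '[[[-1, 1, 6, 1, 0], [-1, 1, 6, 0, 0], [-1, 1, 6, 0, 0], [-1, 1, 6, 0, 0], [-1, 0, 4, 0, 0], [-1, 0, 0, 0, 0], [-1, 0, 0, 0, 0]]]'

```text
time_s: 1.98
tcp_pos: [0.4105, 0.0806, 0.3654]
eef_rot: [-180.0, -0.0, -153.5]
contact_force: [1.1, -0.2, -0.4]
gripper_width: 0.0008
gripper_force: 0.0
```

```bash
python3 - <<'E'
from h import *
import pickle
i=r.camera_info("wrist");w=r.capture("wrist");a=r.capture("scene")
pickle.dump((i,w),open("w1.pkl","wb"));np.save("a1.npy",a)
cv2.imwrite("pics/w1.png",np.vstack([cv2.resize(w,(400,300)),cv2.resize(a,(400,300))]) if 0 else cv2.resize(np.hstack([w,a]),(800,300),interpolation=cv2.INTER_AREA))
s=r.get_state();print(s["time_s"],s["tcp_pos"],s["eef_rot"],s["joints"],s["contact_force"])
o,d=ray("wrist",256,192,i);print(o,d,i["fx"])
E
```

```text
2.075 [0.41061088 0.07990598 0.36554448] [-1.79996666e+02 -4.62834020e-03 -1.53595440e+02] [ 3.83053593e+01 -8.27418256e+00 -1.69036140e+01  2.33431221e-03
 -8.13757850e+01 -1.01901149e+02] [0.91139802 0.24811009 0.37851626]
[0.34909496 0.04993234 0.50508338] [ 0.23917847  0.12178337 -0.96330809] 345.0198368348852
```

View pics/w1.png

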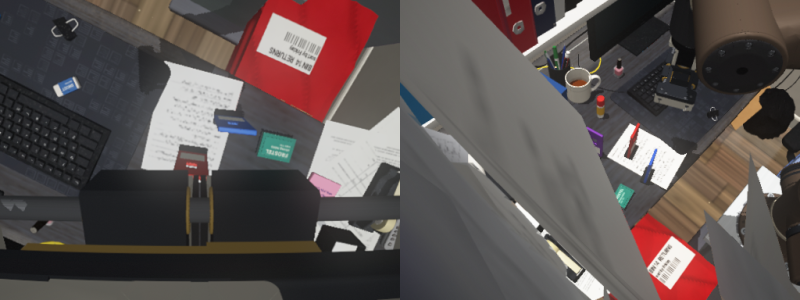

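The wrist view is mostly blocked by the gripper, with the red sign's top at about (193,150). The scene view now shows the red sign clearly at (633,140). I'll turn the wrist and look at the hook from above.

Emit:
jog_arm --deltas '[[[-1, 1, 3.2, 0.2, 0.171], [-1, 1, 3.2, 0.2, 0.171], [-1, 1, 3.2, 0.2, 0.171], [-1, 1, 3.2, 0.2, 0.171], [-1, 1, 3.2, 0.2, 0.171], [-1, 1, 3.2, 0.2, 0.171], [-1, 1, 3, 0.2, 0.171], [-1, 1, 3, 0, 0.171]]]'

```text
time_s: 3.08
tcp_pos: [0.4918, 0.3324, 0.3798]
eef_rot: [-180.0, 0.0, -75.0]
contact_force: [0.2, -0.4, -0.0]
gripper_width: 0.0005
gripper_force: 0.0
```

Emit:
jog_arm --deltas '[[[-1, 1.2, 3, 0, 0.171], [-1, 1.2, 3, 0, 0.171], [-1, 0, 0, 0, 0], [-1, 0, 0, 0, 0]]]'

```text
time_s: 3.58
tcp_pos: [0.5152, 0.3915, 0.3794]
eef_rot: [180.0, -0.0, -55.7]
contact_force: [-0.3, 0.2, 0.6]
gripper_width: 0.0006
gripper_force: 0.0
```

```bash
python3 - <<'E'
from h import *
import pickle
i=r.camera_info("wrist");w=r.capture("wrist");b=r.capture("side")
pickle.dump((i,w),open("w2.pkl","wb"));np.save("b2.npy",b)
b0=np.load("b0.npy")[145:225,215:315]
cv2.imwrite("pics/w2.png",cv2.resize(w,(800,600)))
s=r.get_state();print(s["time_s"],s["tcp_pos"],s["eef_rot"],s["joints"],s["contact_force"])
E
```

```text
3.675 [0.51493649 0.39149845 0.38008515] [-1.79969372e+02  4.65966503e-03 -5.56989530e+01] [ 5.44967885e+01  1.50059451e+01  9.95953488e+00  6.22493238e-03
 -8.49232361e+01 -2.01962919e+01] [-1.15256186 -0.9605317  -0.03496659]
```

View pics/w2.png

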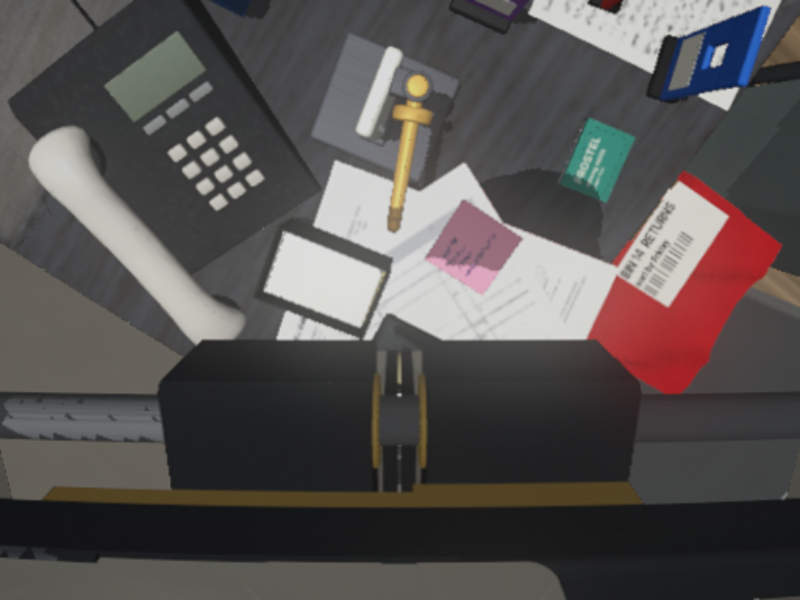

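The wrist view shows the hinge at (417,86), collar (412,113), hook tip (395,222), the panel's top edge from (392,50) to (370,135), and the base corners.

```bash
python3 - <<'E'
from h import *
import pickle
i,w=pickle.load(open("w2.pkl","rb"));i1,w1=pickle.load(open("w1.pkl","rb"))
b=np.load("b0.npy");a=np.load("a1.npy");k=.64
W=lambda u,v:ray("wrist",u*k,v*k,i)
S=lambda u,v:ray("side",u,v)
print("tri tip",two(W(395,222),S(223.3,155)))
print("tri hinge",two(W(417,86),S(254.5,166)))
print("tri collar",two(W(412,113),S(247.5,164)))
for n,u,v,z in[("tip",394,220,.16),("hinge",417,86,.161),("collar",412,113,.15),("pan1",392,50,.15),("pan2",370,135,.15),("b1",350,33,.012),("b2",458,75,.012),("b3",312,138,.012),("tin",600,158,.018),("pink",474,246,.013),("holder",325,275,.06),("bar45",401,180,.15),("bar2",408,130,.15)]:
    print(n,plane("wrist",u*k,v*k,z,i).round(4))
# brass mask
h=cv2.cvtColor(w,cv2.COLOR_BGR2HSV);m=((h[...,0]>10)&(h[...,0]<28)&(h[...,1]>120)&(h[...,2]>110)).astype(np.uint8)
m[:40]=0;m[150:]=0;m[:,:235]=0;m[:,290:]=0
y,x=np.nonzero(m)
for yy in range(y.min(),y.max()+1,4):
    q=x[y==yy]
    if len(q):print(yy,q.min(),q.max(),plane("wrist",q.mean(),yy,.15,i)[:2].round(4))
# sign: red masks/ features
for nm,im in(("scene",a),("side",b),("w1",w1)):
    h=cv2.cvtColor(im,cv2.COLOR_BGR2HSV);m=(((h[...,0]<8)|(h[...,0]>172))&(h[...,1]>110)&(h[...,2]>40)).astype(np.uint8)
    n,l,s,c=cv2.connectedComponentsWithStats(m)
    for j in range(1,n):
        if s[j,4]>40:
            cn=cv2.findContours((l==j).astype(np.uint8),0,2)[0][0];print(nm,s[j].tolist(),cv2.approxPolyDP(cn,2,True)[:,0].tolist() if s[j,4]<1500 else "")
sc=cv2.resize(a[160:215,280:345],None,fx=6,fy=6,interpolation=cv2.INTER_CUBIC);sw=cv2.resize(w1[175:235,215:280],None,fx=6,fy=6,interpolation=cv2.INTER_CUBIC)
cv2.imwrite("pics/c1.png",np.hstack([sc[:330],sw[:330]]))
E
```

```text
tri tip (array([0.53170115, 0.37373183, 0.15686727]), np.float64(0.0008464602362600439))
tri hinge (array([0.57091273, 0.29231881, 0.15059244]), np.float64(0.004668673059091761))
tri collar (array([0.56272256, 0.30883973, 0.15125037]), np.float64(0.0017538287679822145))
tip [0.5329 0.3729 0.16  ]
hinge [0.5685 0.2947 0.161 ]
collar [0.562  0.3092 0.15  ]
pan1 [0.5947 0.2843 0.15  ]
pan2 [0.577  0.3364 0.15  ]
b1 [0.6477 0.2745 0.012 ]
b2 [0.5492 0.2498 0.012 ]
b3 [0.6272 0.3689 0.012 ]
tin [0.4007 0.2345 0.018 ]
pink [0.4468 0.3662 0.013 ]
holder [0.5493 0.4573 0.06  ]
bar45 [0.5435 0.349  0.15  ]
bar2 [0.558  0.3196 0.15  ]
48 265 269 [0.5727 0.2878]
52 261 273 [0.5697 0.2904]
56 261 273 [0.5663 0.2928]
60 263 270 [0.5665 0.2976]
64 261 261 [0.5689 0.304 ]
68 253 268 [0.5671 0.3075]
72 252 275 [0.5623 0.309 ]
76 255 274 [0.5592 0.3117]
80 258 266 [0.5591 0.3164]
84 258 265 [0.5573 0.32  ]
88 257 264 [0.5558 0.3239]
92 257 264 [0.5533 0.327 ]
96 256 263 [0.5519 0.331 ]
100 255 262 [0.5507 0.3351]
104 255 262 [0.5481 0.3382]
108 254 261 [0.5467 0.3422]
112 253 260 [0.5452 0.3462]
116 
[... 270 characters left out ...]
 [295, 175], [291, 201], [303, 173]]
scene [295, 272, 112, 112, 4998] 
scene [267, 375, 12, 9, 52] [[267, 377], [270, 383], [278, 383], [269, 375]]
side [287, 0, 43, 58, 1852] 
side [333, 215, 12, 17, 161] [[341, 215], [334, 216], [333, 229], [338, 231], [342, 229], [344, 221]]
side [260, 221, 23, 52, 666] [[261, 221], [260, 252], [263, 248], [278, 256], [277, 269], [261, 260], [261, 263], [280, 272], [282, 231]]
side [101, 278, 145, 106, 7673] 
w1 [294, 0, 191, 157, 15300] 
w1 [238, 207, 15, 6, 67] [[238, 208], [241, 211], [252, 212], [251, 208]]
w1 [241, 218, 25, 12, 88] [[265, 218], [262, 221], [260, 219], [241, 224], [247, 226], [248, 223], [254, 222], [256, 229], [255, 224], [265, 223]]
```

View pics/c1.png

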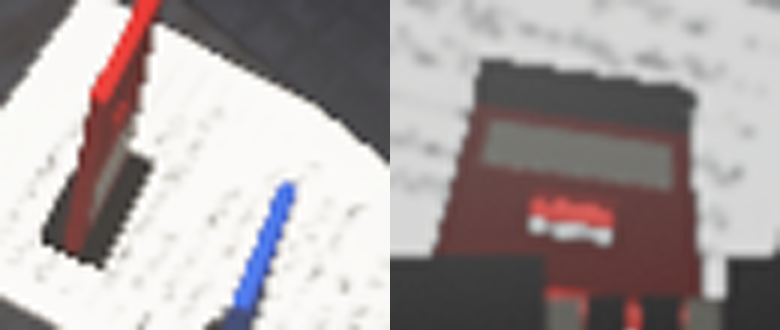

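Emit:
jog_arm --deltas '[[[-1, 2.7, -0.8, 0, -0.085], [-1, 2.75, -0.8, 0, -0.085], [-1, 0, 0, -5.5, 0], [-1, 0, 0, -5.5, 0], [-1, 0, 0, -5.5, 0], [-1, 0, 0, -4, 0], [-1, 0, 0, -1.8, 0], [-1, 0, 0, 0, 0]]]'

```text
time_s: 4.68
tcp_pos: [0.5692, 0.3762, 0.1565]
eef_rot: [180.0, -0.0, -65.3]
contact_force: [0.3, -0.6, 1.1]
gripper_width: 0.0001
gripper_force: 0.0
```

```bash
python3 - <<'E'
from h import *
s=r.get_state();print(s["tcp_pos"],s["eef_rot"],s["contact_force"])
H=np.array([.570,.2925]);p=lambda t,g=.026:H+.076*np.array([np.cos(t),np.sin(t)])+g*np.array([np.sin(t),-np.cos(t)])
prev=s["tcp_pos"][:2]
for t in [114.5,119.5,124.5,129.5,134.5,139.5,144.5,149.5,154.5,159.5,164.5,169.5,174.5,179.5,184.5,189.5,194.5,199.5,204.5]:
    q=p(np.radians(t));print(t,((q-prev)*100).round(2));prev=q
b=r.capture("side")
cv2.imwrite("pics/d3.png",cv2.resize(b[110:230,180:340],(800,600),interpolation=cv2.INTER_CUBIC))
E
```

```text
[0.56923943 0.3762069  0.15652387] [ 1.79957288e+02 -3.35834179e-02 -6.53367254e+01] [ 0.30252175 -0.57547847  1.0687147 ]
114.5 [-0.71 -0.38]
119.5 [-0.69 -0.1 ]
124.5 [-0.68 -0.16]
129.5 [-0.67 -0.22]
134.5 [-0.64 -0.28]
139.5 [-0.62 -0.33]
144.5 [-0.59 -0.38]
149.5 [-0.55 -0.43]
154.5 [-0.51 -0.48]
159.5 [-0.47 -0.52]
164.5 [-0.42 -0.56]
169.5 [-0.37 -0.59]
174.5 [-0.32 -0.62]
179.5 [-0.26 -0.65]
184.5 [-0.2  -0.67]
189.5 [-0.14 -0.69]
194.5 [-0.08 -0.7 ]
199.5 [-0.02 -0.7 ]
204.5 [ 0.04 -0.7 ]
```

View pics/d3.png

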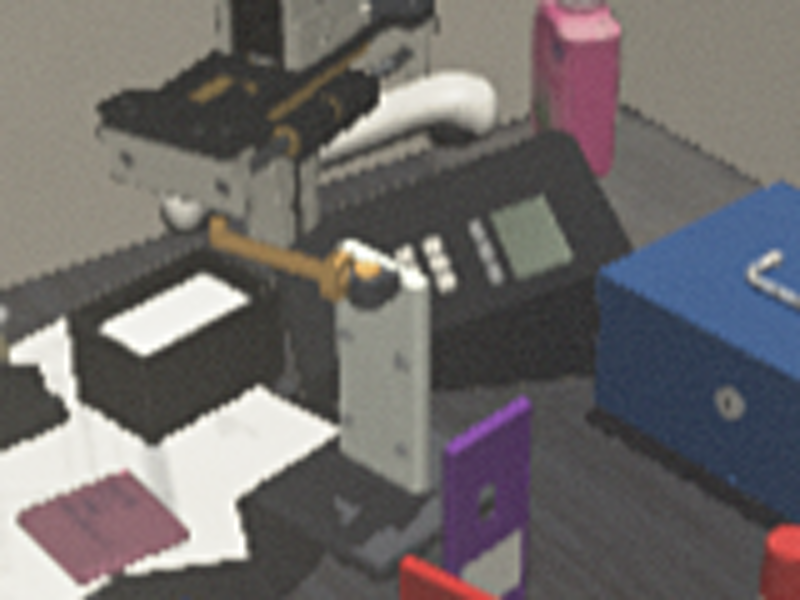

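The fingers stand behind the bar, with the tips near (290,235), at the right height. Starting the sweep.

Emit:
jog_arm --deltas '[[[-1, -0.5, -0.25, 0, 0], [-1, -0.4, -0.15, 0, 0], [-1, -0.5, -0.1, 0, 0.07], [-1, -0.68, -0.16, 0, 0.087], [-1, -0.67, -0.22, 0, 0.087], [-1, -0.64, -0.28, 0, 0.087]]]'

```text
time_s: 5.48
tcp_pos: [0.536, 0.3664, 0.158]
eef_rot: [-179.8, 0.0, -46.2]
contact_force: [2.4, 3.1, -2.2]
gripper_width: 0.0004
gripper_force: 1.9
```

Emit:
jog_arm --deltas '[[[-1, -0.62, -0.33, 0, 0.087], [-1, -0.59, -0.38, 0, 0.087], [-1, -0.55, -0.43, 0, 0.087], [-1, -0.51, -0.48, 0, 0.087], [-1, -0.47, -0.52, 0, 0.087], [-1, -0.42, -0.56, 0, 0.087]]]'

```text
time_s: 6.22
tcp_pos: [0.5037, 0.3397, 0.1578]
eef_rot: [-179.8, -0.0, -16.2]
contact_force: [-1.1, 5.1, -0.1]
gripper_width: 0.0002
gripper_force: 2.0
```

Emit:
jog_arm --deltas '[[[-1, -0.37, -0.59, 0, 0.087], [-1, -0.32, -0.62, 0, 0.087], [-1, -0.13, -0.33, 0, 0.044], [-1, -0.13, -0.33, 0, 0.044]]]'

```text
time_s: 6.72
tcp_pos: [0.4939, 0.3207, 0.1577]
eef_rot: [-179.8, -0.1, -1.3]
contact_force: [-2.6, 3.6, -0.4]
gripper_width: 0.0003
gripper_force: 1.9
```

Emit:
jog_arm --deltas '[[[-1, -0.05, -0.2, 0, 0.026], [-1, -0.05, -0.2, 0, 0.026], [-1, 0, 0, 0, 0]]]'

```text
time_s: 7.1
tcp_pos: [0.4934, 0.3157, 0.1571]
eef_rot: [-180.0, -0.0, 1.6]
contact_force: [-1.8, 3.5, 1.5]
gripper_width: 0.0001
gripper_force: 1.8
```

Emit:
jog_arm --deltas '[[[-1, -0.05, -0.2, 0, 0.026], [-1, 0, 0, 0, 0]]]'

```text
time_s: 7.35
tcp_pos: [0.493, 0.3134, 0.1568]
eef_rot: [-180.0, -0.0, 3.1]
contact_force: [0.0, 3.0, 1.7]
gripper_width: 0.0003
gripper_force: 1.7
```

Emit:
jog_arm --deltas '[[[-1, -0.04, -0.2, 0, 0.026], [-1, 0, 0, 0, 0]]]'

```text
time_s: 7.6
tcp_pos: [0.4925, 0.3113, 0.1566]
eef_rot: [180.0, -0.0, 4.6]
contact_force: [0.1, 3.7, 2.5]
gripper_width: 0.0001
gripper_force: 1.5
```

Emit:
jog_arm --deltas '[[[-1, -0.03, -0.2, 0, 0.026], [-1, 0, 0, 0, 0]]]'

```text
time_s: 7.85
tcp_pos: [0.4921, 0.3092, 0.1566]
eef_rot: [180.0, -0.0, 6.1]
contact_force: [0.4, 2.8, 1.5]
gripper_width: 0.0006
gripper_force: 1.4
```

Emit:
jog_arm --deltas '[[[-1, -0.03, -0.2, 0, 0.026], [-1, 0, 0, 0, 0]]]'

```text
time_s: 8.1
tcp_pos: [0.4917, 0.3072, 0.1566]
eef_rot: [180.0, -0.0, 7.5]
contact_force: [-1.1, 2.6, 2.4]
gripper_width: 0.0003
gripper_force: 1.5
```

Emit:
jog_arm --deltas '[[[-1, -0.02, -0.15, 0, 0.02], [-1, 0, 0, 0, 0]]]'

```text
time_s: 8.35
tcp_pos: [0.4915, 0.3058, 0.1566]
eef_rot: [180.0, 0.0, 8.7]
contact_force: [-0.4, 2.9, 2.7]
gripper_width: 0.0001
gripper_force: 1.5
```

Emit:
jog_arm --deltas '[[[-1, -0.02, -0.15, 0, 0.02], [-1, 0, 0, 0, 0]]]'

```text
time_s: 8.6
tcp_pos: [0.4913, 0.3043, 0.1565]
eef_rot: [180.0, 0.0, 9.8]
contact_force: [-0.9, 2.8, 2.4]
gripper_width: 0.0006
gripper_force: 1.6
```

Emit:
jog_arm --deltas '[[[-1, -0.02, -0.15, 0, 0.02], [-1, -0.01, -0.15, 0, 0.02], [-1, 0, 0, 0, 0]]]'

```text
time_s: 8.98
tcp_pos: [0.4909, 0.3012, 0.1565]
eef_rot: [180.0, 0.0, 12.1]
contact_force: [-0.8, 3.5, 2.2]
gripper_width: 0.0004
gripper_force: 1.5
```

Emit:
jog_arm --deltas '[[[-1, -0.01, -0.15, 0, 0.02], [-1, -0.01, -0.15, 0, 0.02], [-1, 0, 0, 0, 0]]]'

```text
time_s: 9.35
tcp_pos: [0.4907, 0.2981, 0.1565]
eef_rot: [180.0, 0.0, 14.4]
contact_force: [-0.5, 2.4, 2.4]
gripper_width: 0.0004
gripper_force: 1.5
```

Emit:
jog_arm --deltas '[[[-1, -0.01, -0.15, 0, 0.02], [-1, 0, 0, 0, 0]]]'

```text
time_s: 9.6
tcp_pos: [0.4907, 0.2967, 0.1565]
eef_rot: [180.0, 0.0, 15.6]
contact_force: [-1.9, 2.1, 2.4]
gripper_width: 0.0001
gripper_force: 1.5
```

Emit:
jog_arm --deltas '[[[-1, 0, -0.15, 0, 0.02], [-1, 0, 0, 0, 0]]]'

```text
time_s: 9.85
tcp_pos: [0.4906, 0.2952, 0.1565]
eef_rot: [180.0, 0.0, 16.7]
contact_force: [-1.5, 1.7, 2.3]
gripper_width: 0.0006
gripper_force: 1.6
```

Emit:
jog_arm --deltas '[[[-1, 0, -0.15, 0, 0.02], [-1, 0, -0.15, 0, 0.02], [-1, 0, 0, 0, 0]]]'

```text
time_s: 10.22
tcp_pos: [0.4905, 0.293, 0.1566]
eef_rot: [-179.9, -0.0, 19.0]
contact_force: [-2.8, 6.4, 1.5]
gripper_width: 0.0006
gripper_force: 3.4
```

Emit:
jog_arm --deltas '[[[-1, 0, -0.15, 0, 0.02], [-1, 0, -0.15, 0, 0.02], [-1, 0, 0, 0, 0]]]'

```text
time_s: 10.6
tcp_pos: [0.4901, 0.2923, 0.1567]
eef_rot: [-179.7, -0.1, 21.3]
contact_force: [-10.6, 15.1, 1.5]
gripper_width: 0.0004
gripper_force: 8.4
```

```bash
python3 - <<'E'
from h import *
b=r.capture("side");w=r.capture("wrist");print(r.get_state()["contact_force"])
cv2.imwrite("pics/d4.png",np.hstack([cv2.resize(b[110:230,180:340],(400,300),interpolation=cv2.INTER_CUBIC),cv2.resize(w,(400,300),interpolation=cv2.INTER_AREA)]))
E
```

```text
[-9.72668349 14.90873334  2.0596445 ]
```

View pics/d4.png

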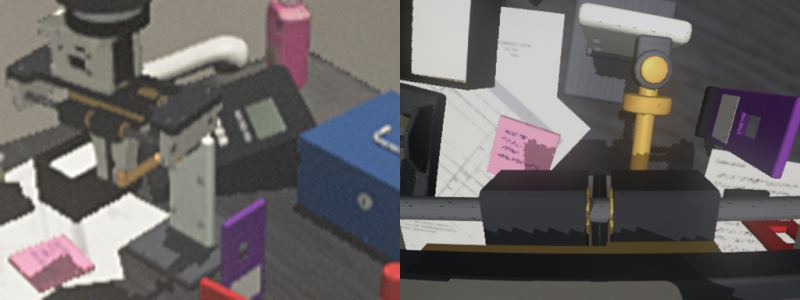

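The stop is felt at about 15–18 N, within limits. The bar now points out almost along the tool's x axis. Backing off, lifting and looking.

Emit:
jog_arm --deltas '[[[-1, -0.2, 0.8, 0, 0], [-1, -0.3, 1.0, 0, 0], [-1, 0, 0, 5, 0], [-1, 0, 0, 5, 0], [-1, 0, 0, 5, 0], [-1, -1, -1, 5, 0], [-1, 0, 0, 0, 0], [-1, 0, 0, 0, 0]]]'

```text
time_s: 11.7
tcp_pos: [0.4755, 0.2971, 0.3561]
eef_rot: [180.0, 0.0, 21.3]
contact_force: [-0.7, -0.8, -0.5]
gripper_width: 0.0006
gripper_force: 0.0
```

```bash
python3 - <<'E'
from h import *
import pickle
i=r.camera_info("wrist");w=r.capture("wrist");b=r.capture("side");a=r.capture("scene")
pickle.dump((i,w,b,a),open("w5.pkl","wb"))
cv2.imwrite("pics/w5.png",cv2.resize(w,(800,600)))
s=r.get_state();print(s["time_s"],s["tcp_pos"],s["eef_rot"],s["joints"],s["contact_force"])
h=cv2.cvtColor(w,cv2.COLOR_BGR2HSV);m=((h[...,0]>10)&(h[...,0]<28)&(h[...,1]>120)&(h[...,2]>110)).astype(np.uint8)
m[215:]=0
n,l,st,c=cv2.connectedComponentsWithStats(m);print([(j,st[j].tolist()) for j in range(n) if st[j,4]>60])
j=max(range(1,n),key=lambda j:st[j,4])
y,x=np.nonzero(l==j)
for yy in range(y.min(),y.max()+1,4):
    q=x[y==yy]
    if len(q):print(yy,q.min(),q.max(),plane("wrist",q.mean(),yy,.15,i)[:2].round(4))
E
```

```text
11.85 [0.47549782 0.29711589 0.35503912] [1.79922602e+02 1.37140617e-01 2.12632201e+01] [ 5.20003323e+01  6.83337428e+00 -3.35899957e+00 -3.62301736e-03
 -7.99650593e+01  5.92636166e+01] [-0.04709714 -0.40343246  0.08469933]
[(0, [0, 0, 512, 384, 195507]), (1, [288, 74, 13, 14, 101]), (5, [279, 90, 25, 88, 982])]
90 287 288 [0.5588 0.2957]
94 280 296 [0.5555 0.2938]
98 279 303 [0.5531 0.2897]
102 280 303 [0.5497 0.2877]
106 286 294 [0.5456 0.2876]
110 285 294 [0.5419 0.2866]
114 285 294 [0.5383 0.2851]
118 284 293 [0.5344 0.2846]
122 284 293 [0.5308 0.283 ]
126 283 293 [0.527 0.282]
130 283 292 [0.5231 0.2809]
134 283 292 [0.5195 0.2794]
138 282 291 [0.5154 0.2788]
142 282 291 [0.5117 0.2773]
146 281 290 [0.5076 0.2766]
150 281 290 [0.5039 0.2751]
154 280 289 [0.4998 0.2745]
158 280 289 [0.496  0.2729]
162 280 289 [0.4922 0.2713]
166 279 288 [0.488  0.2707]
170 280 287 [0.4841 0.2691]
174 279 288 [0.4802 0.2675]
```

View pics/w5.png

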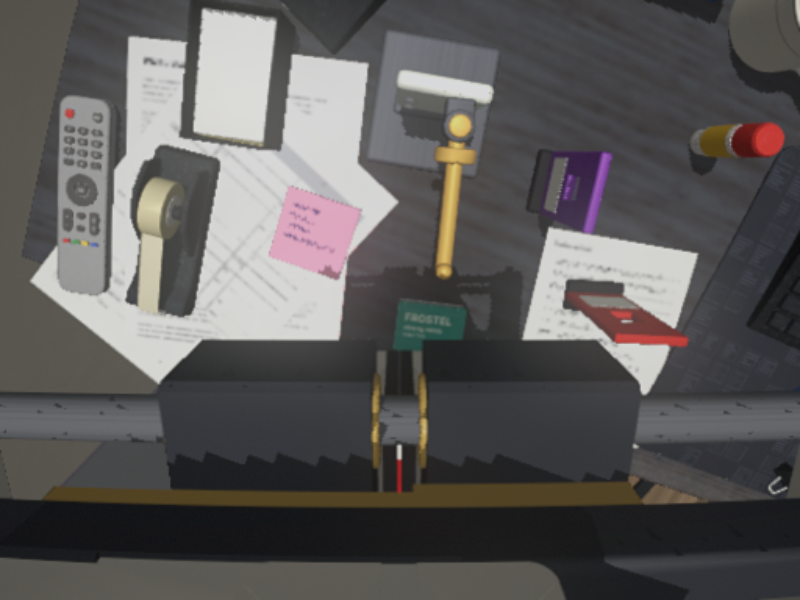

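The hook is out, with the bar from the hinge (459,125) to the tip (444,270), and its image line gives about 196.4°. The red sign's bright top edge runs from about (615,340) to (687,342). Now I'll triangulate that edge and the hole.

```bash
python3 - <<'E'
from h import *
import pickle
i,w,b,a=pickle.load(open("w5.pkl","rb"))
def strip(im,roi,vmin,smin=150):
    h=cv2.cvtColor(im,cv2.COLOR_BGR2HSV);m=(((h[...,0]<8)|(h[...,0]>172))&(h[...,1]>smin)&(h[...,2]>vmin)).astype(np.uint8)
    k=np.zeros_like(m);x0,y0,x1,y1=roi;k[y0:y1,x0:x1]=m[y0:y1,x0:x1]
    n,l,s,c=cv2.connectedComponentsWithStats(k);j=max(range(1,n),key=lambda j:s[j,4])
    y,x=np.nonzero(l==j);return cv2.minAreaRect(np.c_[x,y].astype(np.float32)),s[j].tolist()
for v in(110,150):
  R={}
  for n,im,roi in(("wrist",w,(350,190,450,230)),("scene",a,(285,145,315,210)),("side",b,(255,215,290,280))):
    q,s=strip(im,roi,v);c=cv2.boxPoints(q)
    e=sorted([(c[k]+c[(k+1)%4])/2 for k in range(4)],key=lambda p:-np.linalg.norm(p-q[0]))[:2]
    P=[plane(n,*x,.13,i if n=="wrist" else None) for x in e]+[plane(n,*q[0],.13,i if n=="wrist" else None)]
    d=P[1]-P[0];R[n]=q[0]
    print(v,n,s,np.array(q[1]).round(1),np.round(q[0],1),"ctr",P[2].round(4),"len",np.linalg.norm(d).round(4),"ang",np.degrees(np.arctan2(d[1],d[0])).round(1))
  print(two(ray("wrist",*R["wrist"],i),ray("scene",*R["scene"])),two(ray("wrist",*R["wrist"],i),ray("side",*R["side"])))
cr=w[170:235,350:450];cv2.imwrite("pics/c6.png",np.hstack([cv2.resize(cr,(600,390),interpolation=cv2.INTER_CUBIC),cv2.resize(b[205:285,250:290],(195,390),interpolation=cv2.INTER_CUBIC)]))
print("pin",plane("wrist",294.5,81,.161,i),"tip", plane("wrist",284,176,.163,i))
E
```

```text
110 wrist [393, 214, 47, 8, 249] [46.   6.1] [416.  217.2] ctr [0.4855 0.1035 0.13  ] len 0.0548 ang -71.6Traceback (most recent call last):
  File "<stdin>", line 12, in <module>
  File "<stdin>", line 7, in strip
ValueError: max() iterable argument is empty
```

```bash
python3 - <<'E'
from h import *
import pickle
i,w,b,a=pickle.load(open("w5.pkl","rb"));a=np.load("a0.npy");b=np.load("b0.npy")
def strip(im,roi,vmin,smin=150):
    h=cv2.cvtColor(im,cv2.COLOR_BGR2HSV);m=(((h[...,0]<8)|(h[...,0]>172))&(h[...,1]>smin)&(h[...,2]>vmin)).astype(np.uint8)
    k=np.zeros_like(m);x0,y0,x1,y1=roi;k[y0:y1,x0:x1]=m[y0:y1,x0:x1]
    n,l,s,c=cv2.connectedComponentsWithStats(k);j=max(range(1,n),key=lambda j:s[j,4])
    y,x=np.nonzero(l==j);return cv2.minAreaRect(np.c_[x,y].astype(np.float32)),s[j].tolist()
for v in(130,160):
  R={}
  for n,im,roi in(("wrist",w,(350,190,450,230)),("scene",a,(285,145,315,210)),("side",b,(255,215,290,280))):
   try:
    q,s=strip(im,roi,v);c=cv2.boxPoints(q)
    e=sorted([(c[k]+c[(k+1)%4])/2 for k in range(4)],key=lambda p:-np.linalg.norm(p-q[0]))[:2]
    P=[plane(n,*x,.13,i if n=="wrist" else None) for x in e]+[plane(n,*q[0],.13,i if n=="wrist" else None)]
    d=P[1]-P[0];R[n]=q[0]
    print(v,n,s,np.array(q[1]).round(1),np.round(q[0],1),"ctr",P[2].round(4),"len",np.linalg.norm(d).round(4),"ang",np.degrees(np.arctan2(d[1],d[0])).round(1))
   except Exception as x:print(n,x)
  for n in("scene","side"):
    if n in R and "wrist" in R: print(n,two(ray("wrist",*R["wrist"],i),ray(n,*R[n])))
print("pin",plane("wrist",294.5,81,.161,i),"tip", plane("wrist",284,174,.163,i))
# sign base: foot in side view, and hook collar height
bb=pickle.load(open("w5.pkl","rb"))[2]
h=cv2.cvtColor(bb,cv2.COLOR_BGR2HSV);m=((h[...,0]>10)&(h[...,0]<28)&(h[...,1]>110)&(h[...,2]>90)).astype(np.uint8);m[:130]=0;m[215:]=0;m[:,:180]=0;m[:,300:]=0
n,l,s,c=cv2.connectedComponentsWithStats(m);print([(s[j].tolist(),c[j].round(1)) for j in range(1,n) if s[j,4]>20])
print("expected side px tip/collar/hinge",[proj("side",[.570+t*np.cos(np.radians(196.4)),.2945+t*np.sin(np.radians(196.4)),.15]).round(1) for t in(.095,.022,0)])
E
```

```text
130 wrist [393, 214, 47, 8, 249] [46.   6.1] [416.  217.2] ctr [0.4855 0.1035 0.13  ] len 0.0548 ang -71.6
130 scene [295, 157, 12, 21, 70] [ 3.1 21.5] [300.8 166.9] ctr [0.4824 0.1055 0.13  ] len 0.0562 ang 108.7
130 side [260, 221, 22, 13, 71] [23.3  3.1] [270.7 226.6] ctr [0.4846 0.0993 0.13  ] len 0.0547 ang -73.0
scene (array([0.4846115 , 0.10129613, 0.12435634]), np.float64(0.0021234846209346385))
side (array([0.48565774, 0.10172675, 0.12768736]), np.float64(0.0011913425585247188))
160 wrist [394, 214, 46, 8, 239] [45.2  5.8] [416.5 216.8] ctr [0.4861 0.1032 0.13  ] len 0.0541 ang -73.4
160 scene [295, 157, 12, 20, 62] [ 2.7 21.5] [300.6 166.8] ctr [0.4829 0.1057 0.13  ] len 0.0562 ang 108.7
160 side [260, 221, 22, 12, 60] [23.3  2.7] [270.7 226.6] ctr [0.4846 0.0993 0.13  ] len 0.0542 ang -71.5
scene (array([0.48517317, 0.10119328, 0.1243155 ]), np.float64(0.0024752539636269132))
side (array([0.48596215, 0.10163683, 0.12770227]), np.float64(0.0005531349336421476))
pin [0.56822077 0.29363869 0.161     ] tip [0.48272674 0.26911258 0.163     ]
[([227, 163, 29, 21, 149], array([241.8, 172.9]))]
expected side px tip/collar/hinge [array([226.7, 182.7]), array([247. , 169.7]), array([252.8, 166. ])]
```

Emit:
jog_arm --deltas '[[[-0.1, 0.1, -1.95, -0.5, -0.163], [-0.1, 0.1, -1.95, -0.5, -0.163], [-0.1, 0.1, -1.95, -0.5, -0.163], [-0.1, 0.1, -1.95, -0.5, -0.163], [-0.1, 0.1, -1.95, -0.5, -0.163], [-0.1, 0.1, -1.95, -0.5, -0.163], [-0.1, 0.1, -1.95, -0.5, -0.163], [-0.1, 0.1, -1.95, -0.5, -0.163]]]'

```text
time_s: 12.85
tcp_pos: [0.4835, 0.1406, 0.3153]
eef_rot: [179.9, -0.0, -53.8]
contact_force: [0.8, 0.7, 0.4]
gripper_width: 0.0393
gripper_force: 0.0
```

Emit:
jog_arm --deltas '[[[-0.1, 0.1, -1.95, -0.5, -0.163], [-0.1, 0.05, -1.95, -0.5, -0.163], [-0.1, 0, 0, -5, 0], [-0.1, 0, 0, -5, 0], [-0.1, 0, 0, 0, 0], [-0.1, 0, 0, 0, 0]]]'

```text
time_s: 13.6
tcp_pos: [0.4862, 0.1027, 0.2079]
eef_rot: [-180.0, -0.0, -72.1]
contact_force: [0.1, 0.5, 0.2]
gripper_width: 0.0393
gripper_force: 0.0
```

```bash
python3 - <<'E'
from h import *
import pickle
i=r.camera_info("wrist");w=r.capture("wrist");b=r.capture("side")
s=r.get_state();print(s["time_s"],s["tcp_pos"],s["eef_rot"],s["joints"],s["contact_force"],s["gripper_width"])
cv2.imwrite("pics/w6.png",np.hstack([cv2.resize(w,(400,300),interpolation=cv2.INTER_AREA),cv2.resize(b[150:300,200:400],(400,300),interpolation=cv2.INTER_CUBIC)]))
E
```

```text
13.7 [0.48641929 0.10303505 0.20854418] [-1.79833926e+02  1.22709847e-02 -7.20973849e+01] [ 3.46784869e+01  5.26932321e+00 -2.45304183e+01  4.17669189e-02
 -6.00377172e+01 -1.67966979e+01] [-0.14787601  0.47787864  0.03772668] 0.03937923095276479
```

View pics/w6.png

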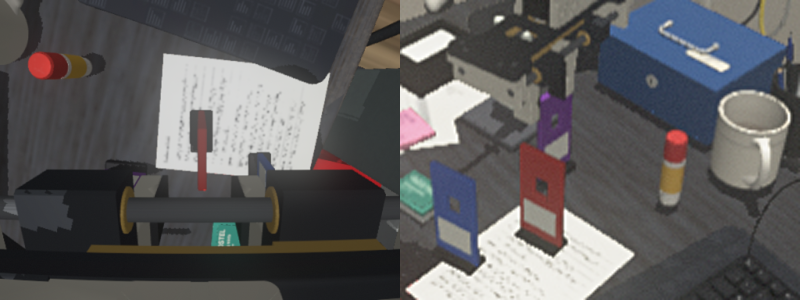

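The wrist view shows the sign's plate upright and centred between the fingers (column 203 of 400, with the blue sign clear to the right). That was the tenth picture, so from here I work by numbers. Descend and grip.

Emit:
jog_arm --deltas '[[[-0.1, -0.05, -0.1, -4, 0], [-0.1, 0, 0, -3, 0], [-0.1, 0, 0, -1, 0], [-0.1, 0, 0, 0, 0], [-1, 0, 0, 0, 0], [-1, 0, 0, 0, 0], [-1, 0, 0, 0, 0], [-1, 0, 0, 0, 0]]]' --force 30

```text
time_s: 14.7
tcp_pos: [0.4848, 0.1014, 0.1269]
eef_rot: [-180.0, 0.0, -72.1]
contact_force: [-1.3, -0.5, 2.6]
gripper_width: 0.0076
gripper_force: 30.0
```

Emit:
jog_arm --deltas '[[[-1, 0, 0, 2, 0], [-1, 0, 0, 4, 0], [-1, 0, 0, 4.5, 0], [-1, 0, 0, 4.3, 0], [-1, -0.9, 3.1, 0, 0], [-1, -0.9, 3.1, 0, -0.013], [-1, -0.9, 3.1, 0, -0.013], [-1, -0.9, 3.1, 0, 0]]]'

```text
time_s: 15.7
tcp_pos: [0.4481, 0.2262, 0.2744]
eef_rot: [180.0, 0.0, -73.6]
contact_force: [0.5, 0.3, -1.8]
gripper_width: 0.0078
gripper_force: 30.0
```

Emit:
jog_arm --deltas '[[[-1, -0.9, 3.1, 0, 0], [-1, 0, 0, -3, 0], [-1, 0, 0, -3, 0], [-1, 0, 0, -1.6, 0], [-1, 0, 0, 0, 0], [-1, 0, 0, 0, 0]]]'

```text
time_s: 16.45
tcp_pos: [0.4404, 0.2568, 0.1996]
eef_rot: [-179.9, 0.0, -73.6]
contact_force: [0.5, -0.3, -1.7]
gripper_width: 0.0079
gripper_force: 30.0
```

```bash
python3 - <<'E'
from h import *
import pickle
b=r.capture("side");a=r.capture("scene");i=r.camera_info("wrist");w=r.capture("wrist")
pickle.dump((i,w,b,a),open("w7.pkl","wb"))
s=r.get_state();print(s["time_s"],s["tcp_pos"],s["eef_rot"],s["contact_force"],s["gripper_width"])
T=np.array(s["tcp_pos"])
bb=pickle.load(open("w5.pkl","rb"))[2]
def br(im):
    h=cv2.cvtColor(im,cv2.COLOR_BGR2HSV);m=((h[...,0]>10)&(h[...,0]<28)&(h[...,1]>110)&(h[...,2]>90)).astype(np.uint8)
    m[:155]=0;m[195:]=0;m[:,:215]=0;m[:,262:]=0;return m
for im in(bb,b):
    m=br(im)
    for c in range(224,260,3):
        y=np.nonzero(m[:,c])[0]
        if len(y):print(c,y.min(),y.max(),plane("side",c,y.mean(),.15)[:2].round(4),end=" ; ")
    print()
# sign in side view
h=cv2.cvtColor(b,cv2.COLOR_BGR2HSV);m=(((h[...,0]<8)|(h[...,0]>172))&(h[...,1]>110)&(h[...,2]>40)).astype(np.uint8);m[260:]=0;m[:80]=0
n,l,st,c=cv2.connectedComponentsWithStats(m)
for j in range(1,n):
    if st[j,4]>80:
        cs,hr=cv2.findContours((l==j).astype(np.uint8),cv2.RETR_CCOMP,2)
        print(st[j].tolist(),[(cv2.boundingRect(q),cv2.contourArea(q)) for q in cs])
y=np.radians(s["eef_rot"][2]);x=np.array([np.cos(y),np.sin(y),0]);n=np.array([-x[1],x[0],0])
O=T-[0,0,.127]
print("pred hole px", [proj("side",O+[0,0,.083]+k*.004*n).round(1) for k in(-1,1)], "corners",[proj("side",O+[0,0,z]+sx*.028*x).round(1) for z in(.13,.01) for sx in(-1,1)])
u=np.array([-.959,-.282]);H=np.array([.570,.2948]);q=T[:2]-H;print("t",q@u,"lateral",q[0]*-u[1]+q[1]*u[0])
E
```

```text
16.6 [0.4401738  0.25675762 0.19960256] [-1.79908512e+02  5.43199523e-02 -7.36184213e+01] [-0.30840522 -0.37275324 -1.43456581] 0.007793709530766235
227 179 182 [0.4843 0.2754] ; 230 179 181 [0.4912 0.2731] ; 233 177 181 [0.4993 0.2727] ; 236 175 179 [0.5097 0.276 ] ; 239 173 177 [0.5202 0.2794] ; 242 171 175 [0.5309 0.2828] ; 245 167 173 [0.5434 0.2888] ; 248 165 173 [0.5527 0.2897] ; 251 163 173 [0.5606 0.2882] ; 254 163 164 [0.5793 0.3029] ; 
227 178 183 [0.4843 0.2754] ; 230 180 182 [0.489  0.2695] ; 233 177 180 [0.5004 0.2746] ; 236 176 179 [0.5085 0.2742] ; 239 173 177 [0.5202 0.2794] ; 242 171 175 [0.5309 0.2828] ; 245 167 173 [0.5442 0.2901] ; 248 165 173 [0.5527 0.2897] ; 251 163 173 [0.5606 0.2882] ; 254 163 164 [0.5793 0.3029] ; 
[206, 171, 21, 49, 411] [((206, 171, 21, 49), 326.0)]
[332, 215, 12, 16, 161] [((332, 215, 12, 16), 139.0)]
pred hole px [array([213.1, 189.1]), array([215.6, 187.6])] corners [array([203.9, 166.6]), array([222.1, 175.1]), array([208.1, 209.2]), array([225.1, 218.3])]
t 0.1352312767254366 lateral -0.00012834575702454915
```

```bash
python3 - <<'E'
from h import *
import pickle
i,w,b,a=pickle.load(open("w7.pkl","rb"))
h=cv2.cvtColor(b,cv2.COLOR_BGR2HSV);m=(((h[...,0]<10)|(h[...,0]>170))&(h[...,1]>100)&(h[...,2]>35)).astype(np.uint8)
for y in range(166,222):print(y,''.join('#' if m[y,x] else ('o' if h[y,x,2]>120 else '.') for x in range(196,236)))
u=np.array([-.959,-.282,0]);T=np.array([.4402,.2568,.1996]);O=T-[0,0,.127]
n=-u; lat=np.array([-u[1],u[0],0])  # lateral
def hit(px,off):   # plane through plate face at T - off*u
    o,d=ray("side",*px);P=T+u*off;s=((P-o)@u)/(d@u);q=o+s*d;return ((q-T)@lat*1000).round(1),(q[2]-O[2]).round(4)
for y in(180,184,190,194):
    x=np.nonzero(m[y,196:236])[0]+196
    if len(x):print(y,x.min(),x.max(),hit((x.min()-.5,y),.004),hit((x.max()+.5,y),.004))
E
```

```text
166 ......oooooooooooo......ooooo...........
167 o......ooooooooooo......oooooo..........
168 o......oooooooooooo.....ooooooooo.......
169 o.......ooooooooooo.....oo.ooooooo......
170 o.......ooooooooooo.....oooooooooo......
171 o.......ooooooooooo.#...oooooooo........
172 o.......oooooooooo..###.oooooo..........
173 ......oooooooooooo..####..oo............
174 .....ooooooooooooo..######.o............
175 ....oooooooooooooo..########............
176 ....ooooooooooooooo.########............
177 ......ooooooooooooo..#######..........oo
178 ........ooooooooooo..#######...oo....ooo
179 .........oooooooooo..#######...ooo.ooooo
180 ..........ooooooooo..########..oooooooo.
181 ..........ooooooooo..#######...ooooooo..
182 ..........##ooooooo.########...ooooo....
183 ..........####ooo.###########..ooo......
184 ..........#######.###########...o.......
185 ..........#######...#########...........
186 ..........#######....########...........
187 ..........#######....########......oo...
188 ..........#######....########....ooooo..
189 ..........########...########...oooooooo
190 ..........######
[... 1082 characters left out ...]
..##########.o........
215 ooooooooooo..........##########.........
216 oooooooooooo...........########.........
217 oooooooooooooo...........######.........
218 oooooooooooooooo...........####.........
219 oooooooooooooooo............##..o.......
220 ooooooooooooooooooo............ooo......
221 ooooooooooooooooooooo..........ooo......
180 217 224 (np.float64(13.5), np.float64(0.1133)) (np.float64(38.4), np.float64(0.1236))
184 206 224 (np.float64(-23.9), np.float64(0.0869)) (np.float64(37.6), np.float64(0.1129))
190 206 224 (np.float64(-25.9), np.float64(0.0693)) (np.float64(36.4), np.float64(0.0964))
194 207 223 (np.float64(-23.8), np.float64(0.0588)) (np.float64(32.4), np.float64(0.0839))
```

```bash
python3 - <<'E'
from h import *
import pickle
i,w,b,a=pickle.load(open("w7.pkl","rb"))
T=np.array([.4402,.2568,.1996]);y=np.radians(-73.62);x=np.array([np.cos(y),np.sin(y),0]);n=np.array([-x[1],x[0],0])
for l in(.024,.028,.032):
    print(l,[proj("wrist",T+l*x+s*.004*n+[0,0,z-.127],i).round(1).tolist() for z in(.13,.01) for s in(-1,1)])
h=cv2.cvtColor(w,cv2.COLOR_BGR2HSV);m=(((h[...,0]<10)|(h[...,0]>170))&(h[...,1]>100)&(h[...,2]>35)).astype(np.uint8)
c=proj("wrist",T+.028*x+[0,0,.003],i).round().astype(int);print(c)
for yy in range(c[1]-55,c[1]+30):
    print(yy,''.join(('#' if h[yy,q,2]>130 else '+') if m[yy,q] else '.' for q in range(c[0]-18,c[0]+18)), h[yy,c[0],2])
E
```

```text
0.024 [[267.7, 209.6], [248.5, 209.5], [262.4, 158.8], [251.8, 158.8]]
0.028 [[267.8, 200.4], [248.5, 200.4], [262.4, 153.6], [251.8, 153.5]]
0.032 [[267.9, 191.1], [248.5, 191.1], [262.5, 148.3], [251.8, 148.2]]
[258 200]
145 .................................... 42
146 .................................... 44
147 .................................... 43
148 .................................... 44
149 .................................... 43
150 .................................... 42
151 .................................... 44
152 .................................... 43
153 .................................... 40
154 .................................... 38
155 ...........+++++++++................ 69
156 ..........+++++++++++............... 85
157 ..........+++++++++++............... 85
158 ..........++++++++++++.............. 85
159 ..........++++++++++++.............. 85
160 ..........++++++++++++.............. 86
161 ..........++++++++++++.............. 85
162 ..........++++++++++++.............. 86
163 .........+++++++++++++.............. 85
164 .........+++++++++++++.............. 
[... 2189 characters left out ...]
+++++++++++.......... 119
215 ......++++++++++++++++++++.......... 119
216 ......++++++++++++++++++++.......... 119
217 ......++++++++++++++++++++.......... 119
218 ......++++++++++++++++++++.......... 119
219 ......++++++++++++++++++++.......... 119
220 ......++++++++++++++++++++.......... 119
221 ......++++++++++++++++++++.......... 120
222 ......++++++++++++++++++++.......... 119
223 ......++++++++++++++++++++.......... 119
224 ......++++++++++++++++++++.......... 119
225 ......++++++++++++++++++++.......... 119
226 ......++++++++++++++++++++.......... 120
227 ......++++++++++++++++++++.......... 119
228 ......++++++++++++++++++++.......... 119
229 ......++++++++++++++++++++.......... 119
```

Numerically, the sign's near edge sits where predicted to within about 1 mm (bottom row 154.5, top row 203), so the hole lines up with the bar. Threading it on.

Emit:
jog_arm --deltas '[[[-1, 0.01, -0.05, -0.13, 0], [-1, 1.15, 0.34, 0, 0], [-1, 1.15, 0.34, 0, 0], [-1, 0.96, 0.28, 0, 0], [-1, 0.96, 0.28, 0, 0], [-1, 0, 0, 0, 0]]]'

```text
time_s: 17.35
tcp_pos: [0.4827, 0.2684, 0.1968]
eef_rot: [180.0, -0.0, -73.6]
contact_force: [-0.5, -0.2, -2.6]
gripper_width: 0.0074
gripper_force: 30.0
```

Emit:
jog_arm --deltas '[[[-1, 0.96, 0.28, 0, 0], [-1, 0.96, 0.28, 0, 0], [-1, 0, 0, 0, 0]]]'

```text
time_s: 17.73
tcp_pos: [0.5019, 0.2741, 0.1971]
eef_rot: [180.0, -0.0, -73.6]
contact_force: [-0.3, 0.0, -1.7]
gripper_width: 0.0077
gripper_force: 30.0
```

Emit:
jog_arm --deltas '[[[-1, 1.05, 0.31, 0, 0], [-1, 1.05, 0.31, 0, 0], [-1, 1.05, 0.31, 0, 0], [-1, 0.48, 0.14, 0, 0], [-1, 0, 0, 0, 0]]]'

```text
time_s: 18.35
tcp_pos: [0.5378, 0.2846, 0.1969]
eef_rot: [180.0, -0.0, -73.6]
contact_force: [-0.0, -0.1, -1.4]
gripper_width: 0.0079
gripper_force: 30.0
```

Emit:
jog_arm --deltas '[[[-1, 0.19, 0.056, 0, 0], [-1, 0.19, 0.056, 0, 0], [-1, 0, 0, 0, 0]]]'

```text
time_s: 18.73
tcp_pos: [0.5413, 0.2858, 0.1974]
eef_rot: [-180.0, 0.0, -73.6]
contact_force: [0.8, -0.4, -0.7]
gripper_width: 0.0076
gripper_force: 30.0
```

Emit:
jog_arm --deltas '[[[-1, 0.14, 0.042, 0, 0], [-1, 0, 0, 0, 0]]]'

```text
time_s: 18.98
tcp_pos: [0.5428, 0.2862, 0.1973]
eef_rot: [-180.0, -0.0, -73.6]
contact_force: [-0.4, -0.1, -2.0]
gripper_width: 0.0079
gripper_force: 30.0
```

Emit:
jog_arm --deltas '[[[-1, 0.14, 0.042, 0, 0], [-1, 0, 0, 0, 0]]]'

```text
time_s: 19.23
tcp_pos: [0.5432, 0.2862, 0.197]
eef_rot: [179.9, -0.0, -73.6]
contact_force: [-4.4, -1.0, 1.0]
gripper_width: 0.0079
gripper_force: 30.0
```

Emit:
jog_arm --deltas '[[[-1, 0.1, 0.03, 0, 0], [-1, 0, 0, 0, 0]]]'

```text
time_s: 19.48
tcp_pos: [0.5434, 0.2862, 0.1969]
eef_rot: [179.8, -0.0, -73.6]
contact_force: [-8.7, -1.3, 3.6]
gripper_width: 0.008
gripper_force: 30.0
```

Emit:
jog_arm --deltas '[[[-1, 0.1, 0.03, 0, 0], [-1, 0, 0, 0, 0]]]'

```text
time_s: 19.73
tcp_pos: [0.5437, 0.2862, 0.1969]
eef_rot: [179.7, -0.0, -73.6]
contact_force: [-11.9, -1.0, 5.8]
gripper_width: 0.0082
gripper_force: 30.1
```

Emit:
jog_arm --deltas '[[[-1, -0.17, -0.05, 0, 0], [-1, 0, 0, -0.3, 0], [-1, 0, 0, -0.3, 0], [-1, 0, 0, -0.2, 0], [-1, 0, 0, 0, 0]]]'

```text
time_s: 20.35
tcp_pos: [0.5432, 0.2858, 0.1887]
eef_rot: [179.8, -0.1, -73.6]
contact_force: [-5.7, -1.7, 0.1]
gripper_width: 0.0078
gripper_force: 30.0
```

Emit:
jog_arm --deltas '[[[-1, 0, 0, -0.1, 0], [-1, 0, 0, 0, 0]]]'

```text
time_s: 20.6
tcp_pos: [0.5432, 0.2858, 0.1879]
eef_rot: [179.8, -0.1, -73.6]
contact_force: [-6.3, -2.2, 2.4]
gripper_width: 0.0078
gripper_force: 30.0
```

Emit:
jog_arm --deltas '[[[-1, 0, 0, -0.1, 0], [-1, 0, 0, 0, 0]]]'

```text
time_s: 20.85
tcp_pos: [0.5432, 0.2858, 0.187]
eef_rot: [179.8, -0.1, -73.6]
contact_force: [-6.9, -1.8, 1.4]
gripper_width: 0.0078
gripper_force: 30.0
```

Emit:
jog_arm --deltas '[[[-1, 0, 0, -0.1, 0], [-1, 0, 0, 0, 0]]]'

```text
time_s: 21.1
tcp_pos: [0.5432, 0.2858, 0.1859]
eef_rot: [179.8, -0.1, -73.6]
contact_force: [-6.9, -2.1, 2.3]
gripper_width: 0.0076
gripper_force: 30.0
```

Emit:
jog_arm --deltas '[[[-1, 0, 0, -0.1, 0], [-1, 0, 0, 0, 0]]]'

```text
time_s: 21.35
tcp_pos: [0.5432, 0.2858, 0.1856]
eef_rot: [179.9, -0.1, -73.6]
contact_force: [-9.2, -2.7, 6.5]
gripper_width: 0.0076
gripper_force: 30.0
```

Seated on the bar: Fz rises and the TCP stops at z = 0.1856. Releasing and withdrawing upward.

Emit:
jog_arm --deltas '[[[-0.3, 0, 0, 0, 0], [-0.3, 0, 0, 0, 0], [-0.3, 0, 0, 0, 0], [-0.3, 0, 0, 0, 0]]]'

```text
time_s: 21.85
tcp_pos: [0.5446, 0.2868, 0.1852]
eef_rot: [-180.0, 0.0, -73.6]
contact_force: [-0.1, 0.2, -0.2]
gripper_width: 0.0305
gripper_force: 0.0
```

Emit:
jog_arm --deltas '[[[-0.3, 0, 0, 1, 0], [-0.3, 0, 0, 3, 0], [-0.3, 0, 0, 5, 0], [-0.3, 0, 0, 5, 0], [-0.3, -2, -3, 4, 0], [-0.3, -2, -3, 0, 0], [-0.3, 0, 0, 0, 0], [-0.3, 0, 0, 0, 0]]]'

```text
time_s: 22.85
tcp_pos: [0.5045, 0.2267, 0.3658]
eef_rot: [-180.0, 0.0, -73.6]
contact_force: [0.1, 0.3, 0.6]
gripper_width: 0.0306
gripper_force: 0.0
```

```bash
python3 - <<'E'
from h import *
import pickle
b=r.capture("side");s=r.get_state();print(s["time_s"],s["tcp_pos"],s["contact_force"],s["gripper_width"])
h=cv2.cvtColor(b,cv2.COLOR_BGR2HSV);m=(((h[...,0]<10)|(h[...,0]>170))&(h[...,1]>100)&(h[...,2]>35))
br=(h[...,0]>10)&(h[...,0]<28)&(h[...,1]>110)&(h[...,2]>90)
for y in range(145,215):print(y,''.join('#' if m[y,x] else ('b' if br[y,x] else ('o' if h[y,x,2]>120 else '.')) for x in range(218,285)))
u=np.array([-.959,-.282,0]);O=np.array([.570,.2948,.059])+.026*u;l=np.array([.282,-.959,0])
print([proj("side",O+[0,0,z]+q*.028*l).round(1).tolist() for z in(.13,.01) for q in(-1,1)])
b0=np.load("b0.npy")
d=cv2.absdiff(b,b0).max(2)
for n,P in(("tin",(.40,.233,.018)),("pink",(.445,.362,.013)),("glue",(.645,.057,.05))):
    x,y=proj("side",P).astype(int);print(n,(x,y),np.median(d[y-8:y+8,x-8:x+8]),np.percentile(d[y-8:y+8,x-8:x+8],95))
E
```

```text
22.9 [0.5046188  0.22698902 0.36537507] [-0.49144328 -0.09343354  0.20961202] 0.03047228951306063
145 oooooooooooooo..........ooooooo....................................
146 ooooooooooo........ooooooooo.......................................
147 oooooooo........ooooooooo..........................................
148 ooooooo.....oooooooooo.............................................
149 oooooo....ooooooooo................................................
150 ooooo....oooooo....................................................
151 oooo.....ooo......................................................o
152 ooo............................................................oooo
153 oo..................o........................................oooooo
154 o..................#####................................oo...oooooo
155 ...................#######..............................oo....ooooo
156 ...................#########............................ooo...ooooo
157 ...................############.................oo.......oo...ooooo
158 ...................##############o.............ooo........oo..
[... 3536 characters left out ...]
8 oooooooooooo................................oo.....................
209 oooooooooo.........................................................
210 oooooooooo.........................................................
211 oooooooooo.........................................................
212 oooooooooo.........................................................
213 oooooooooo.........................................................
214 ooooooooooo........................................................
[[236.7, 152.9], [254.5, 160.3], [238.5, 193.3], [255.1, 201.3]]
tin (np.int64(208), np.int64(246)) 4.0 61.25
pink (np.int64(200), np.int64(213)) 3.0 6.0
glue (np.int64(337), np.int64(237)) 4.0 18.0
```

The sign hangs on the bar against the collar within about 1 px of prediction, and the hook tip hasn't moved. Handing in.

```bash
python3 -c "
from plant import r
print(r.close_job())"
```

```text
the job is handed in; nothing more can be done
None
```

The hook arm is swung out onto its stop (felt at about 15–18 N). The red sign hangs on it after being pressed against the collar at about 12 N. The job was handed in at about 23 s, with the gripper clear and no bystander touched; no verdict was returned.

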